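# Find the socket that fits the hot tank's port nut

## Task

The water dispenser's hot tank stands on the bench with its carry handle still up over the three nuts in its top: swing the handle over to the side of its spring clips until it is fully seated in them. Then try the sockets from the rack on the hex nut in the port with the red ring: the right one is the smallest that goes all the way down over the nut; put any other that you take out back upright into its own well. Finish while holding: still gripping the right socket and pressing it lightly down, fully home and upright on that nut, with everything else on the bench left where it was.

Things in the scene. Friction and masses are not known exactly. Their poses are not given: they have to be found in the camera images.
- handle (a joint): carry handle of the tank, a stiff steel bail with a black grip: 0 upright, positive leaning to the tank's +x side, where two spring clips stand off the rear edge. Starts at -0.35 to 0.3, stays where left up to about 0.5, is drawn on by a spring beyond; seated in its clips, against its stop, it reads 1.30. A push of 2 to 5 N moves it
- handle_grip (a point): centre of the handle's black grip: a round sleeve 18 mm thick and 90 mm long, lying along the tank's y, 135 mm from the hinge line. The whole bail is 225 mm wide
- handle_hinge (a point): middle of the handle's hinge line, on the tank's axis, 115 mm above the bench. Its y axis is the hinge axis; its x axis points level towards the clips, the side to which the handle has to go
- tank: the dispenser's stainless hot tank, 200 mm across and 120 mm tall, standing firm on the bench; origin at the centre of its underside. The three ports stand in a row along its y axis, 58 mm apart, the middle one on the tank's axis, each with a coloured ring and a hex nut
- ring_red: the red plastic ring, 56 mm across and 6 mm thick, round the port to be worked on (the others are blue and yellow; each may be at any of the three ports). Origin at the centre of its underside, on the tank's top; the nut in this port has its origin on the same axis, 8 mm higher
- nut_a: brass hex nut closing one of the three ports; the nuts differ in size (21 to 27 mm across flats, which is which is not known) and any may be in any port. Origin at the centre of its underside; a round flange 42 mm across, 3 mm thick, and on it the hexagon, 18 mm tall (top 21 mm above the origin), its top 4 mm bevelled inwards by 2 mm. A flat of the hexagon faces along its own x. Tight, does not turn
- nut_b: a second such hex nut, axes and heights as nut_a. On any nut, a socket fully home rests with its mouth on the flange, its centre 33 mm above the nut's origin; one too small stays standing on the hexagon, 14 to 18 mm higher; one too large goes down as well but turns loosely
- nut_c: a third such hex nut, axes and heights as nut_a
- rack: black socket rack, a fixed block 78 mm (x) by 212 mm (y) by 30 mm tall, origin at the centre of its underside; three round wells in a row along its y, 66 mm apart, the middle one at its centre, 42 mm wide and 14 mm deep (their floor is 16 mm above the bench). Any socket may be in any well
- socket_a_mid (a point): the smallest of three chrome sockets, 31 mm outside diameter over its whole height of 60 mm, standing mouth down in its own well of the rack. This point: its centre, on its axis, 30 mm above the mouth; z up. Six-sided mouth 23 mm deep, 1.6 mm wider than its nut; a flat of it faces along x, the way that the blue paint mark on its top and side points. Sizes are not marked. About 0.2 kg
- socket_b_mid (a point): the middle one of three chrome sockets, 35 mm outside diameter over its whole height of 60 mm, standing mouth down in its own well of the rack. This point: its centre, on its axis, 30 mm above the mouth; z up. Mouth and mark as socket_a. About 0.23 kg
- socket_c_mid (a point): the largest of three chrome sockets, 38 mm outside diameter over its whole height of 60 mm, standing mouth down in its own well of the rack. This point: its centre, on its axis, 30 mm above the mouth; z up. Mouth and mark as socket_a. About 0.28 kg
- ratchet: reversible ratchet, 215 mm long, black grip, lying on the bench; a bystander, origin at its underside
- tap: chromed dispenser tap with a blue finger loop, 170 mm long, lying on the bench; a bystander, origin at its underside
- spray: white spray bottle, 48 mm across, 162 mm tall; a bystander, origin at its underside
- sample1: clear sample bottle with blue cap, 52 mm across, 97 mm tall; a bystander, origin at its underside
- sample2: second sample bottle, the same; a bystander, origin at its underside
- cartridge: white filter cartridge with blue ends, standing, 67 mm across, 240 mm tall; a bystander, origin at its underside
There are look-alikes about, which are no part of the job. What is shaped like the part that bears socket_b_mid but pink is not meant.

How it is judged:
On the way, in this order (a step that is already met when the one before it is completed fails the run):
1. the carry handle is seated in its clips (value of joint handle above 1.24 rad), for 0.2 s.
2. the socket that fits is fully home on the nut in the red-ringed port (((horizontal distance between nut_c and ring_red below 0.012 m and z of socket_a_mid in the frame of nut_c between 0.028 and 0.0355 m and horizontal distance between socket_a_mid and nut_c below 0.004 m and angle between socket_a_mid's own z axis and vertical below 0.08 rad) or (horizontal distance between nut_a and ring_red below 0.012 m and z of socket_b_mid in the frame of nut_a between 0.028 and 0.0355 m and horizontal distance between socket_b_mid and nut_a below 0.004 m and angle between socket_b_mid's own z axis and vertical below 0.08 rad) or (horizontal distance between nut_b and ring_red below 0.012 m and z of socket_c_mid in the frame of nut_b between 0.028 and 0.0355 m and horizontal distance between socket_c_mid and nut_b below 0.004 m and angle between socket_c_mid's own z axis and vertical below 0.08 rad))), for 0.2 s.
At the end, for the whole second after the job is handed in: Handle above 1.24 rad (stop 1.30). Right socket on the red port's nut: axis within 4 mm, within 2.5 mm of fully home, tilt under 0.08 rad, still, gripped with over 3 N, pressing with over 1 N. Others let go, within 14 mm of their start, upright (0.12 rad) (value of joint handle above 1.24 rad and ((horizontal distance between nut_c and ring_red below 0.012 m and z of socket_a_mid in the frame of nut_c between 0.028 and 0.0355 m and horizontal distance between socket_a_mid and nut_c below 0.004 m and angle between socket_a_mid's own z axis and vertical below 0.08 rad and contact force between the fingers and socket_a above 3 N and contact force between socket_a and nut_c above 1 N and linear speed of socket_a below 0.02 m/s and distance of each of socket_b_mid, socket_c_mid from where it was at the start of the episode below 0.014 m and angle between each of socket_b_mid, socket_c_mid's own z axis and vertical below 0.12 rad and contact force between the fingers and socket_b below 0.1 N and contact force between the fingers and socket_c below 0.1 N) or (horizontal distance between nut_a and ring_red below 0.012 m and z of socket_b_mid in the frame of nut_a between 0.028 and 0.0355 m and horizontal distance between socket_b_mid and nut_a below 0.004 m and angle between socket_b_mid's own z axis and vertical below 0.08 rad and contact force between the fingers and socket_b above 3 N and contact force between socket_b and nut_a above 1 N and linear speed of socket_b below 0.02 m/s and distance of each of socket_a_mid, socket_c_mid from where it was at the start of the episode below 0.014 m and angle between each of socket_a_mid, socket_c_mid's own z axis and vertical below 0.12 rad and contact force between the fingers and socket_a below 0.1 N and contact force between the fingers and socket_c below 0.1 N) or (horizontal distance between nut_b and ring_red below 0.012 m and z of socket_c_mid in the frame of nut_b between 0.028 and 0.0355 m and horizontal distance between socket_c_mid and nut_b below 0.004 m and angle between socket_c_mid's own z axis and vertical below 0.08 rad and contact force between the fingers and socket_c above 3 N and contact force between socket_c and nut_b above 1 N and linear speed of socket_c below 0.02 m/s and distance of each of socket_a_mid, socket_b_mid from where it was at the start of the episode below 0.014 m and angle between each of socket_a_mid, socket_b_mid's own z axis and vertical below 0.12 rad and contact force between the fingers and socket_a below 0.1 N and contact force between the fingers and socket_b below 0.1 N))); the arm keeps its last pose, push and grip.
It fails at once if a bystander is moved by more than 30 mm (distance of any of ratchet, tap, spray, sample1, sample2, cartridge from where it was at the start of the episode above 0.03 m).
It fails at once if a socket is forced down on a nut with more than 80 N (contact force between any of socket_a, socket_b, socket_c and nut_c above 80 N or contact force between any of socket_a, socket_b, socket_c and nut_a above 80 N or contact force between any of socket_a, socket_b, socket_c and nut_b above 80 N).
It also fails if it takes over 72 s, if anything falls off the work surface, if the arm or the gripper's body presses on something with over 40 N, if the wrist force passes 120 N, or if a joint passes its speed limit or range.

## Robot

A 6-joint arm with a two-finger parallel gripper is mounted at the origin on the work surface. World frame = base frame: x ahead of the robot, y to its left, z up, the work surface at z = 0. Lengths are in m, angles in rad, forces in N, time in s.
With the tool pointing down it reaches from about 0.3 to 1 m from the base axis. Payload 5.1 kg.
Tool frame: the origin (TCP) lies between the finger pads; the fingertips stand 14 mm ahead of it and the grasp point (between the pads) lies 5 mm behind it; z points along the fingers, x is the direction in which the jaws open and shut, and the axes are right-handed (so a half turn about z gives the same grasp; the last joint's range is limited). The gripper opens to 95 mm and grips with 3 to 60 N. Pads are 20 mm wide; open, the fingers measure 119 mm over their backs; the gripper's body (75 mm by 180 mm) begins 59 mm behind the grasp point.
Start: joints at [-1.234, 0.124, 1.65, -0, 1.367, -0.083], TCP at [0.265, -0.594, 0.229] pointing down, gripper open.
Joint ranges: [-2.61, 2.61], [-1.02, 2.33], [0.03, 2.71], [-1.35, 4.49], [0.32, 2.68], [-2.91, 2.91]. Speed limits (rad/s): [2.57, 2.57, 3.14, 3.14, 3.14, 3.14].

## Interface

Orientations are given as a unit quaternion [x, y, z, w].
In Python, from station import manip gives the robot as it stands.
- The arm moves only by the tool send_rows, never from a script. Its argument "plan" is a list that holds one entry, the list of rows, each a list of 5 numbers: the shift along the tool's x, y, z in mm, then the turn about the tool's z in rad, then the finger opening in mm, from 0 to 95.1. In form: [[[dx, dy, dz, yaw, fingers], ...]]. A call has 1 to 12 rows; each row shifts and turns the commanded pose from where the row before left it, along the tool's axes as they then stand; what a row does not reach is not made up. A row lasts 1/12 s, in which the tool goes at most 41.7 mm and 7.16 degrees, less where a joint would pass 70% of its speed; a pose out of reach is approached as far as the arm can. A call with a gripper value outside its range is refused whole. The fingers move at their own pace and stop on an object; "squeeze" is the grip in N (left out, the last holds). Time passes only in rows, so rows that do not move let the fingers close. It gives the time, the measured TCP pose, the force and the opening at its end, in the units of the state.
- manip.sense(): the state, without advancing time (a new reading comes with each control period).
- manip.grab_frame(name): name is "scene" or "top" or "wrist"; returns (picture, depth): 420x560x3 uint8, blue, green, red; 420x560 float32, m along the optical axis (not along the pixel's ray), 0 where there is no reading.
- manip.camera_params(name): a dict with "camera_matrix" (3x3 intrinsics, pixels), "world_to_cam" (4x4, takes a point from world to camera coordinates); the wrist camera has in their place "hand_eye" (4x4, takes a point from camera to tool coordinates, whose origin is the TCP and whose axes are the tool frame's). Camera axes: x right, y down, z forward; pixel columns grow to the right and rows downward; lengths in m; the calibration is good to about 2 mm. A picture is of the moment at which its call begins: read the wrist's pose just before it. camera_params takes no time and is no camera call.
- manip.sign_off(): hands the job in, once; it reports no verdict.
The state is a dict: "time_s": time; "q": joint angles; "dq": joint speeds; "tau": joint torques, N m; "tcp_pos": TCP position; "tool_rot": TCP orientation; "contact_force": force on the tool from outside, world axes, zero at the start; "moment": the same for the moment, N m; "gripper_width": opening from 0.0 (shut) to 1.0 (fully open).
Only numpy, scipy, OpenCV 4.12 (cv2) and the standard library are available. Lean on these libraries where they do the work, as an engineer would, in place of code of your own. Each camera call takes 0.05 s, during which the arm holds its last target.

## Working session

There is one attempt and no reset: what is moved stays moved. The work goes in short steps, Python scripts to look and compute and a tool call to move; the robot and the scene stay as the last step left them, time stands still between calls to the robot, and variables do not carry over. Pictures are saved under pics/ and viewed, and the job is handed in when it is done.

Besides the shell and the picture viewer there is one more tool, called after "Request:" as name(argument=value, ...), one argument or row to a line, values as JSON. send_rows: Moves the arm, as the interface text tells. Its arguments: {"type":"object","properties":{"plan":{"type":"array"},"squeeze":{"type":"number"}},"required":["plan"]}

```bash
mkdir -p pics; ls
python3 - <<'E'
from station import manip
import cv2,numpy as np,pickle
print(manip.sense())
D={}
for n in ("scene","top"):
    p,d=manip.grab_frame(n); cv2.imwrite(f"pics/{n}0.png",p); D[n]=(p,d,manip.camera_params(n))
D['w']=manip.camera_params("wrist")
pickle.dump(D,open("d0.pkl","wb"))
np.set_printoptions(precision=4,suppress=True)
for n in D: print(D[n] if n=='w' else D[n][2])
E
```

```text
pics
{'time_s': 0.0, 'q': array([-1.23356616e+00,  1.24476617e-01,  1.65166394e+00,  4.14107985e-06,
        1.36750319e+00, -8.25860467e-02]), 'dq': array([-1.67109873e-04, -2.25536901e-05,  8.00701067e-04, -1.20089722e-03,
       -1.58260098e-03,  1.28625365e-03]), 'tau': array([ 1.22687368e-03, -4.17605138e+01, -3.59925485e+01,  7.75305717e-02,
        4.92738315e-02, -1.82525027e-04]), 'tcp_pos': array([ 0.26471448, -0.5929838 ,  0.22741141]), 'tool_rot': array([ 8.38925022e-01, -5.44246043e-01, -8.10141862e-04, -6.28823971e-04]), 'contact_force': array([-0.15711912, -0.31512697,  0.1930503 ]), 'moment': array([ 0.0154296 , -0.02115675, -0.01035911]), 'gripper_width': 0.9969897866666974}
{'camera_matrix': array([[450.2173,   0.    , 276.009 ],
       [  0.    , 450.2173, 213.2262],
       [  0.    ,   0.    ,   1.    ]]), 'world_to_cam': array([[ 0.2977,  0.9546, -0.0152, -0.2172],
       [ 0.8071, -0.2601, -0.53  , -0.3193],
       [-0.5099,  0.1455, -0.8479,  1.4554],
       [ 0.    ,  0.    ,  0.    ,  1.    ]])}
{'camera_matrix': array([[518.8831,   0.    , 272.556 ],
       [  0.    , 518.8831, 197.7371],
       [  0.    ,   0.    ,   1.    ]]), 'world_to_cam': array([[ 0.0716, -0.9974,  0.0043,  0.0391],
       [-0.9767, -0.071 , -0.2027,  0.5413],
       [ 0.2025,  0.0103, -0.9792,  1.4746],
       [ 0.    ,  0.    ,  0.    ,  1.    ]])}
{'camera_matrix': array([[367.9215,   0.    , 274.6498],
       [  0.    , 367.9215, 205.2279],
       [  0.    ,   0.    ,   1.    ]]), 'hand_eye': array([[ 1.    , -0.0003, -0.0001, -0.0006],
       [ 0.0003,  0.9657,  0.2598, -0.0722],
       [-0.    , -0.2598,  0.9657, -0.1557],
       [ 0.    ,  0.    ,  0.    ,  1.    ]])}
```

View pics/scene0.png

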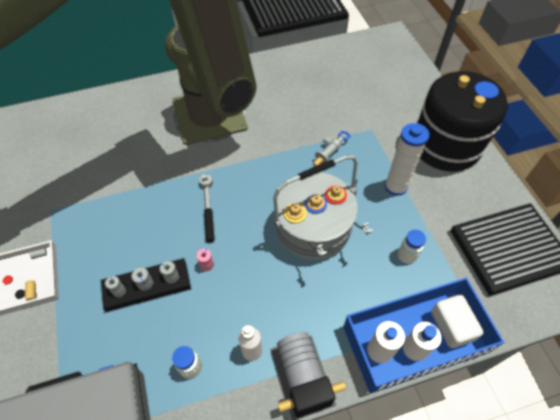

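View pics/top0.png

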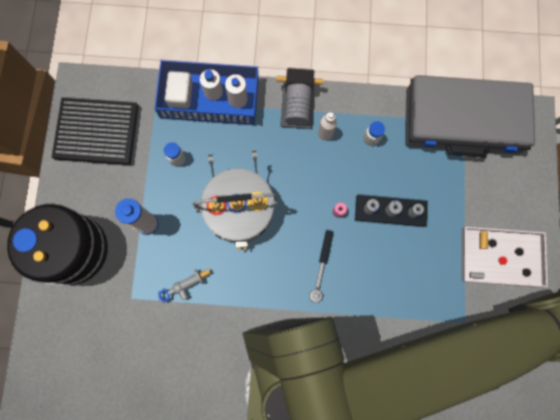

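```bash
cat > h.py <<'E'
import numpy as np,cv2,pickle
from scipy.spatial.transform import Rotation as R
np.set_printoptions(precision=4,suppress=True)
def ray(P,u,v,z,T=None):
    K=P['camera_matrix']
    if T is None: T=np.linalg.inv(P['world_to_cam'])
    d=T[:3,:3]@np.linalg.inv(K)@[u,v,1]; o=T[:3,3]
    return o+d*(z-o[2])/d[2]
def back(P,u,v,dep,T=None):
    K=P['camera_matrix']
    if T is None: T=np.linalg.inv(P['world_to_cam'])
    return T[:3,:3]@(np.linalg.inv(K)@[u,v,1]*dep)+T[:3,3]
def proj(P,X,T=None):
    M=P['world_to_cam'] if T is None else np.linalg.inv(T)
    c=M[:3,:3]@X+M[:3,3]; p=P['camera_matrix']@c; return p[:2]/p[2]
def wristT(s,P):
    T=np.eye(4);T[:3,:3]=R.from_quat(s['tool_rot']).as_matrix();T[:3,3]=s['tcp_pos'];return T@P['hand_eye']
E
python3 - <<'E'
from h import *
D=pickle.load(open("d0.pkl","rb"))
p,d,P=D['top']
for nm,u,v,z in [("tank",237,205,.12),("clipL",210,158,.1),("clipR",253,153,.1),("rack",392,210,.03),("s1",373,205,.076),("s2",396,207,.076),("s3",419,209,.076),("pink",341,210,.06),("ratch1",328,233,0.02),("ratch2",316,296,.02),("cart",128,210,.24),("sample",173,150,.097),("spray",328,120,.162),('matTL',150,110,0),('matBR',465,310,0),('tap',205,273,.02)]:
    print(nm,ray(P,u,v,z),back(P,u,v,d[v,u]))
cv2.imwrite("pics/topA.png",cv2.resize(p[140:260,180:300],(720,720),interpolation=cv2.INTER_CUBIC))
cv2.imwrite("pics/topB.png",cv2.resize(p[180:240,330:440],(770,420),interpolation=cv2.INTER_CUBIC))
p=D['scene'][0]
cv2.imwrite("pics/scA.png",cv2.resize(p[140:300,250:390],(700,600*1),interpolation=cv2.INTER_CUBIC))
cv2.imwrite("pics/scB.png",cv2.resize(p[240:320,90:230],(770,440),interpolation=cv2.INTER_CUBIC))
E
```

```text
tank [0.4956 0.1756 0.12  ] [0.4896 0.173  0.1522]
clipL [0.6322 0.2672 0.1   ] [0.6207 0.2614 0.1413]
clipR [0.6564 0.1439 0.1   ] [0.6425 0.1412 0.1471]
rack [ 0.5308 -0.2802  0.03  ] [ 0.5221 -0.2703  0.0739]
s1 [ 0.5324 -0.2145  0.076 ] [ 0.5359 -0.2176  0.0591]
s2 [ 0.5314 -0.2812  0.076 ] [ 0.5349 -0.2852  0.059 ]
s3 [ 0.5303 -0.3479  0.076 ] [ 0.5336 -0.3524  0.0601]
pink [ 0.514  -0.1245  0.06  ] [ 0.5168 -0.1262  0.0457]
ratch1 [ 0.4494 -0.094   0.02  ] [ 0.4487 -0.0935  0.0245]
ratch2 [ 0.2627 -0.0684  0.02  ] [ 0.2624 -0.067   0.0357]
cart [0.4398 0.4442 0.24  ] [0.4401 0.4446 0.2386]
sample [0.6493 0.3777 0.097 ] [0.6491 0.3775 0.0979]
spray [ 0.7502 -0.0634  0.162 ] [ 0.758  -0.0653  0.1414]
matTL [ 0.8032  0.4858 -0.    ] [ 0.8035  0.486  -0.0008]
matBR [ 0.2542 -0.508   0.    ] [ 0.2543 -0.5088 -0.0022]
tap [0.3055 0.2596 0.02  ] [0.3052 0.2588 0.026 ]
```

```bash
python3 -c "
import cv2
a=cv2.imread('pics/topA.png')
b=cv2.imread('pics/scA.png')
import numpy as np
c=np.zeros((600,800,3),np.uint8)
c[:380,:380]=cv2.resize(a,(380,380)); c[:380,390:]=cv2.resize(b,(410,380))
c[385:,:390]=cv2.resize(cv2.imread('pics/topB.png'),(390,215)); c[385:,400:]=cv2.resize(cv2.imread('pics/scB.png'),(400,215))
cv2.imwrite('pics/m1.png',c)"
```

```text
(no output)
```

View pics/m1.png

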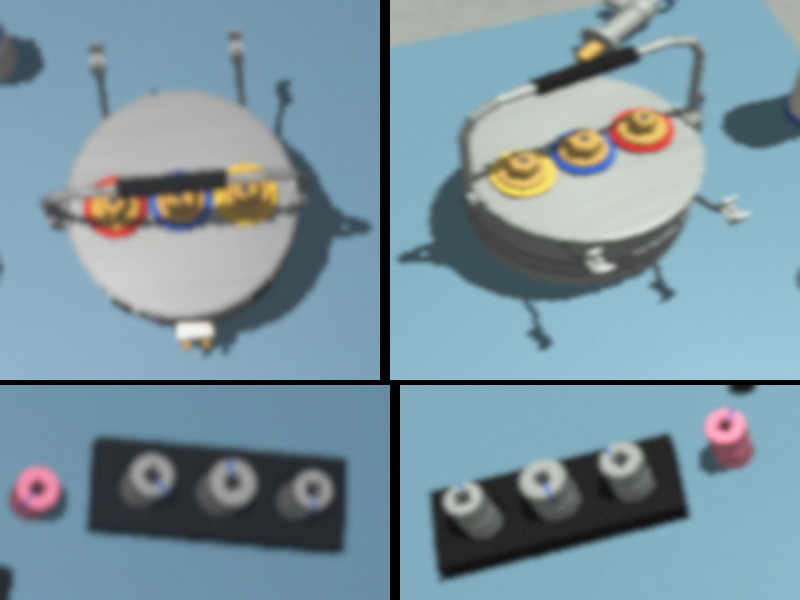

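Run:
```python
from h import *
D=pickle.load(open("d0.pkl","rb"))
boxes={'top':(205,185,275,215),'scene':(285,150,350,190)}
res={}
for n,(x0,y0,x1,y1) in boxes.items():
    p,d,P=D[n]
    g=p.max(2); m=np.zeros_like(g); m[y0:y1,x0:x1]=(g[y0:y1,x0:x1]<62)*255
    k,l,s,c=cv2.connectedComponentsWithStats(m)
    for i in range(1,k):
        if s[i,4]>60:
            ys,xs=np.where(l==i); pts=np.stack([xs,ys],1).astype(np.float32)
            r=cv2.minAreaRect(pts); print(n,s[i],c[i],r)
            dd=np.median(d[l==i]); print(' depth pt',back(P,*c[i],dd))
            if n not in res or s[i,4]>res[n][1]: res[n]=(c[i],s[i,4])
Ms=[D[n][2]['camera_matrix']@D[n][2]['world_to_cam'][:3] for n in('top','scene')]
X=cv2.triangulatePoints(Ms[0],Ms[1],res['top'][0].astype(float),res['scene'][0].astype(float)); print((X[:3]/X[3]).ravel())
# ring blobs
for n in('top','scene'):
    p,d,P=D[n]; h=cv2.cvtColor(p,cv2.COLOR_BGR2HSV)
    x0,y0,x1,y1=(180,140,300,260) if n=='top' else (250,140,390,300)
    for nm,m in (('red',((h[...,0]<8)|(h[...,0]>172))&(h[...,1]>150)),('blue',(h[...,0]>108)&(h[...,0]<125)&(h[...,1]>150)),('yel',(h[...,0]>15)&(h[...,0]<32)&(h[...,1]>150)),('tanktop',(h[...,1]<40)&(h[...,2]>120))):
        mm=np.zeros(m.shape,np.uint8); mm[y0:y1,x0:x1]=m[y0:y1,x0:x1]
        ys,xs=np.where(mm)
        if len(xs): print(n,nm,len(xs),xs.min(),xs.max(),ys.min(),ys.max(),ray(P,(xs.min()+xs.max())/2,(ys.min()+ys.max())/2,.126))
```

```text
top [218 195  33   7 115] [234.1652 197.8348] ((234.0, 198.0), (3.754672050476074, 32.24600601196289), 83.6598129272461)
 depth pt [0.488  0.1735 0.2571]
scene [300 161  34  18 186] [316.9032 168.828 ] ((316.19830322265625, 168.6293182373047), (6.040096759796143, 35.32143783569336), 66.80140686035156)
 depth pt [0.4964 0.1729 0.2565]
[0.49   0.1749 0.2477]
top red 34 208 225 202 213 [0.4832 0.2317 0.126 ]
top yel 80 209 266 198 209 [0.4989 0.1741 0.126 ]
top tanktop 3293 193 274 150 250 [0.508  0.1861 0.126 ]
scene red 63 325 345 193 203 [0.5043 0.2266 0.126 ]
scene blue 24 308 323 208 212 [0.5227 0.1682 0.126 ]
scene yel 32 285 298 212 221 [0.5225 0.1062 0.126 ]
scene tanktop 4800 250 389 140 254 [0.4896 0.1909 0.126 ]
```

```bash
cat >> h.py <<'E'
def go(s,tgt,yaw_tool_x=None):
    """shift to target in tool axes (mm), and turn about tool z (rad)"""
    Rm=R.from_quat(s['tool_rot']).as_matrix()
    d=Rm.T@(np.array(tgt)-s['tcp_pos'])*1000
    yaw=np.arctan2(Rm[1,0],Rm[0,0]); 
    dy=None
    if yaw_tool_x is not None:
        dy=-(yaw_tool_x-yaw); dy=(dy+np.pi)%(2*np.pi)-np.pi
    # after-turn axes
    if dy is not None:
        Rn=Rm@R.from_euler('z',dy).as_matrix(); d2=Rn.T@(np.array(tgt)-s['tcp_pos'])*1000
    else: d2=d
    print('tcp',s['tcp_pos'],'yaw',yaw,'tilt',Rm[:2,2],'F',s['contact_force'],'w',s['gripper_width']*95.1,'t',s['time_s'])
    print('shift',d,'turn',dy,'shift after turn',d2)
E
python3 - <<'E'
from h import *
from station import manip
s=manip.sense(); a=.185-np.pi/2
go(s,[.448,.166,.40],a)
E
```

```text
tcp [ 0.2647 -0.5931  0.2275] yaw -1.1510156656807362 tilt [-0.0007  0.0018] F [ 0.6925 -0.0767 -0.4352] w 95.31435280763672 t 0.1
shift [-618.7685 -476.7697 -171.2679] turn 0.23478066111416052 shift after turn [-712.7036 -319.7458 -171.2679]
```

Request:
send_rows(
  plan=[
    [[0,0,-40,0.117,0],[0,0,-40,0.117,0],[-20,0,-36,0,0],[-35,-15,-15,0,0],[-36,-16,-15,0,0],[-36,-16,-15,0,0],[-36,-16,-10,0,0],[-37,-17,0,0,0],[-37,-17,0,0,0],[-37,-17,0,0,0],[-37,-17,0,0,0],[-37,-17,0,0,0]],
  ],
  squeeze=20,
)

```text
time_s: 1.1
tcp_pos: [0.3456, -0.2232, 0.3989]
tool_rot: [0.769, -0.639, -0.0, -0.0]
contact_force: [1.2, 0.3, 0.1]
gripper_width: 0.221
```

Request:
send_rows(
  plan=[
    [[-37,-17,0,0,0],[-37,-17,0,0,0],[-37,-17,0,0,0],[-37,-17,0,0,0],[-37,-17,0,0,0],[-37,-17,0,0,0],[-37,-17,0,0,0],[-37,-17,0,0,0],[-37,-17,0,0,0],[-30,-12,0,0,0],[0,0,0,0,0]],
  ],
)

```text
time_s: 2.02
tcp_pos: [0.4408, 0.1666, 0.3979]
tool_rot: [0.772, -0.636, -0.001, 0.0]
contact_force: [-0.7, -0.6, 0.6]
gripper_width: 0.004
```

Run:
```python
from h import *
from station import manip
s=manip.sense(); a=.185-np.pi/2
go(s,[.448,.166,.249],a)
p,d=manip.grab_frame('wrist'); cv2.imwrite('pics/w1.png',p)
```

```text
tcp [0.4408 0.1666 0.3979] yaw -1.3784501074524969 tilt [-0.0026  0.0013] F [-0.7168 -0.6189  0.5857] w 0.3653458578639484 t 2.0167
shift [  2.2758  -7.313  148.8932] turn 0.007346219342399429 shift after turn [  2.2221  -7.3295 148.8932]
```

View pics/w1.png

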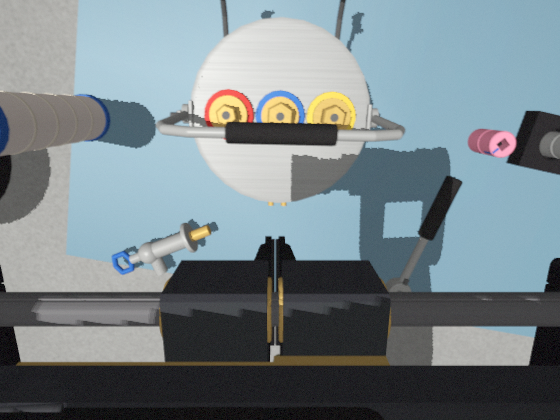

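```bash
cat >> h.py <<'E'
def wgrab(name):
    from station import manip
    P=manip.camera_params('wrist'); s=manip.sense(); p,d=manip.grab_frame('wrist'); cv2.imwrite('pics/%s.png'%name,p)
    pickle.dump((p,d,P,s),open(name+'.pkl','wb')); return p,d,P,s,wristT(s,P)
def rings(p,P,T,z=.126):
    h=cv2.cvtColor(p,cv2.COLOR_BGR2HSV); o={}
    for nm,m in (('red',((h[...,0]<6)|(h[...,0]>174))&(h[...,1]>170)),('blue',(h[...,0]>105)&(h[...,0]<122)&(h[...,1]>170)),('yel',(h[...,0]>25)&(h[...,0]<32)&(h[...,1]>170))):
        c,_=cv2.findContours(m.astype(np.uint8),cv2.RETR_EXTERNAL,cv2.CHAIN_APPROX_NONE)
        for q in c:
            if cv2.contourArea(q)>300:
                e=cv2.fitEllipse(cv2.convexHull(q)); w=ray(P,*e[0],z,T); o.setdefault(nm,[]).append(w); print(nm,cv2.contourArea(q),e,w)
    return o
E
python3 - <<'E'
from h import *
p,d,P,s,T=wgrab('w2')
rings(p,P,T)
print(ray(P,281,132,.253,T), back(P,281,132,d[132,281],T))
for u in(228,334): print(ray(P,u,132,.253,T))
E
```

```text
[0.4923 0.1696 0.253 ] [0.4927 0.1697 0.2582]
[0.4843 0.2114 0.253 ]
[0.5004 0.1278 0.253 ]
```

Request:
send_rows(
  plan=[
    [[7,0,35,0,0],[0,0,35,0,0],[0,0,35,0,0],[0,0,35,0,0],[0,0,32,0,0],[0,-10,0,0,0],[0,-10,0,0,0],[0,-10,0,0,0],[0,-10,0,0,0],[0,-10,0,0,0],[0,-10,0,0,0]],
  ],
)

```text
time_s: 3.03
tcp_pos: [0.5038, 0.1667, 0.2299]
tool_rot: [0.77, -0.639, 0.001, -0.001]
contact_force: [-1.3, 0.3, 1.7]
gripper_width: 0.006
```

Request:
send_rows(
  plan=[
    [[0,-10,0,0,0],[0,-10,0,0,0],[0,-10,0,0,0],[0,-10,0,0,0],[0,-10,2,0,0],[0,-10,2,0,0],[0,-10,2,0,0],[0,-8,2,0,0]],
  ],
)

```text
time_s: 3.7
tcp_pos: [0.5792, 0.181, 0.2192]
tool_rot: [0.77, -0.638, 0.0, -0.0]
contact_force: [0.4, -0.3, -0.1]
gripper_width: 0.004
```

Run:
```python
from h import *
p,d,P,s,T=wgrab('w3')
print(s['tcp_pos'],s['contact_force'],s['time_s'])
```

```text
[0.5792 0.181  0.2192] [ 0.4285 -0.276  -0.1225] 3.7
```

View pics/w3.png

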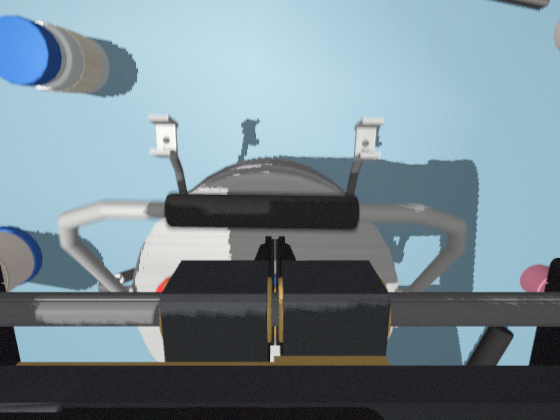

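Run:
```python
from h import *
p,d,P,s,T=pickle.load(open('w3.pkl','rb'))+(None,); T=wristT(s,P)
print(back(P,230,211,d[211,230],T),back(P,190,211,d[211,190],T),back(P,330,209,d[209,330],T), back(P,164,140,d[140,164],T),back(P,366,140,d[140,366],T))
```

```text
[0.6002 0.2064 0.2113] [0.5973 0.2243 0.2127] [0.6099 0.1613 0.2121] [0.6174 0.2586 0.1435] [0.6406 0.1352 0.1436]
```

Request:
send_rows(
  plan=[
    [[0,-10,3,0,0],[0,-10,3,0,0],[0,0,0,0,0]],
  ],
)

```text
time_s: 4.0
tcp_pos: [0.5987, 0.1845, 0.2124]
tool_rot: [0.77, -0.639, -0.0, 0.0]
contact_force: [-0.7, -0.4, -0.8]
gripper_width: 0.004
```

Run:
```python
from h import *
p,d,P,s,T=wgrab('w4')
print(s['tcp_pos'],s['contact_force'],s['time_s'])
```

```text
[0.5987 0.1845 0.2124] [-0.6757 -0.368  -0.7649] 4.0
```

View pics/w4.png

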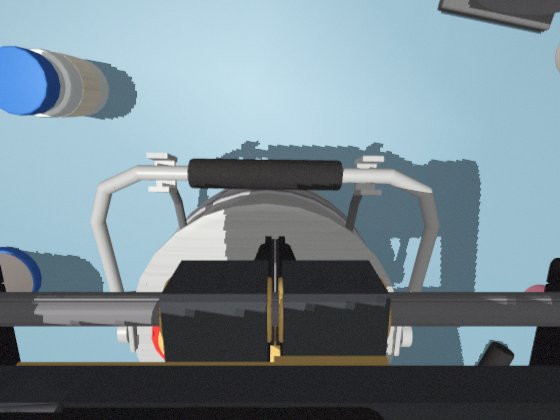

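Run:
```python
from h import *
p,d,P,s=pickle.load(open('w4.pkl','rb')); T=wristT(s,P)
for u,v in((265,170),(210,170),(320,174),(265,178),(160,155),(370,158)): print(back(P,u,v,d[v,u],T))
c=(ray(P,192,173,.151,T)+ray(P,341,173,.151,T))/2; print(c)
```

```text
[0.6338 0.1971 0.1595]
[0.6278 0.2282 0.1587]
[0.6374 0.1657 0.1599]
[0.6292 0.1963 0.1594]
[0.6308 0.2577 0.1572]
[0.6513 0.1392 0.1575]
[0.6307 0.1959 0.151 ]
```

Request:
send_rows(
  plan=[
    [[0,0,-40,0,60],[0,20,-40,0,60],[0,35,-20,0,60],[0,35,0,0,60],[0,35,0,0,60],[0,5,0,0,60],[0,0,0,0,60]],
  ],
)

```text
time_s: 4.63
tcp_pos: [0.4697, 0.1606, 0.3112]
tool_rot: [0.77, -0.638, 0.001, -0.001]
contact_force: [0.5, 0.2, 0.2]
gripper_width: 0.438
```

Run:
```python
from h import *
p,d,P,s,T=wgrab('w5')
print(s['tcp_pos'],s['contact_force'],s['time_s'])
h=cv2.cvtColor(p,cv2.COLOR_BGR2HSV)
```

```text
[0.4697 0.1606 0.3112] [0.4907 0.1878 0.1724] 4.6333
```

View pics/w5.png

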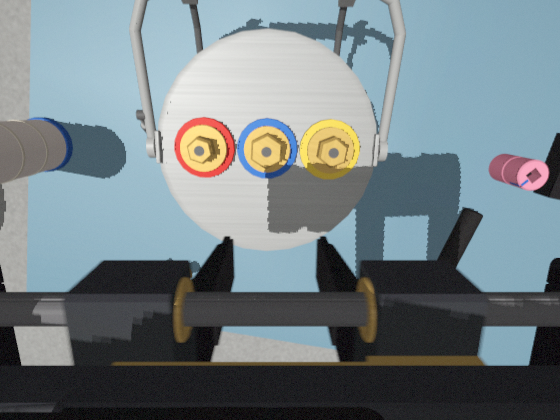

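Run:
```python
from h import *
p,d,P,s=pickle.load(open('w5.pkl','rb')); T=wristT(s,P)
h=cv2.cvtColor(p,cv2.COLOR_BGR2HSV)
for (u,v) in((180,149),(202,178),(240,149),(266,178),(303,149),(202,140),(215,150),(266,140)): print((u,v),h[v,u])
c=cv2.resize(p[110:185,165:370],(820*195//200,300),interpolation=cv2.INTER_CUBIC)
r=cv2.resize(p[115:183,168:236],(544,544),interpolation=cv2.INTER_CUBIC)
cv2.imwrite('pics/c5.png',r)
r=cv2.resize(p[115:183,233:367],(800,406),interpolation=cv2.INTER_CUBIC)
cv2.imwrite('pics/c5b.png',r)
```

```text
(180, 149) [ 19 122 255]
(202, 178) [ 20   4 207]
(240, 149) [107 151 228]
(266, 178) [106  20 168]
(303, 149) [ 25 146 254]
(202, 140) [ 20 139 172]
(215, 150) [ 19 139 125]
(266, 140) [ 22 122 241]
```

View pics/c5.png

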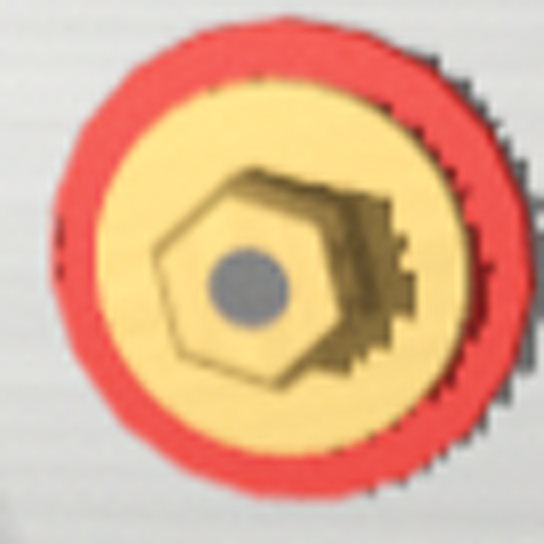

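View pics/c5b.png

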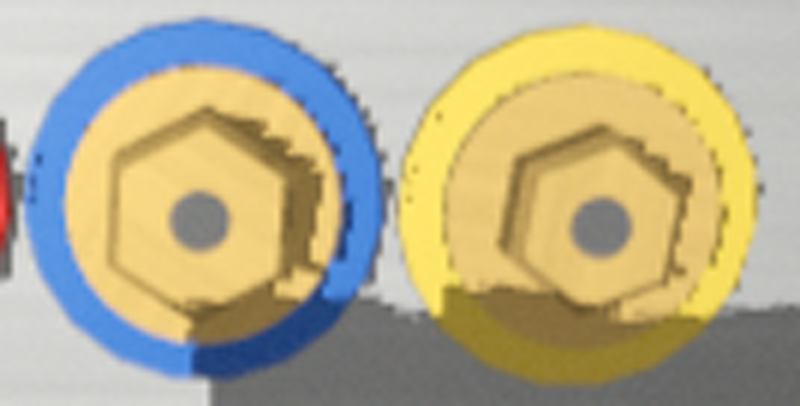

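Run:
```python
from h import *
p,d,P,s=pickle.load(open('w5.pkl','rb')); T=wristT(s,P)
def an(pts,f,off,z=.149):
    W=np.array([ray(P,(a+.5)/f-.5+off[0],(b+.5)/f-.5+off[1],z,T)[:2] for a,b in pts]); c=W.mean(0)
    e=np.roll(W,-1,0)-W; a=np.arctan2(e[:,1],e[:,0]); y=np.angle(np.mean(np.exp(6j*a)))/6
    m=(W+np.roll(W,-1,0))/2; af=[np.linalg.norm(m[i]-m[i+3]) for i in range(3)]
    print('centre',c,'AF mm',np.array(af)*1e3,'edge yaw mod60 deg',np.degrees(y), np.degrees(a)%60)
an([(235,195),(325,222),(342,300),(275,385),(183,350),(160,260)],8,(168,115))
f=800/134
an([(205,125),(287,175),(285,275),(200,318),(115,270),(120,165)],f,(233,115))
an([(612,143),(683,185),(667,275),(595,305),(527,265),(540,170)],f,(233,115))
h=cv2.cvtColor(p,cv2.COLOR_BGR2HSV)
g=(h[...,1]<30)&(h[...,2]<150)&(h[...,2]>80)
for nm,u,v in(('red',199,151),('blue',266,151),('yel',333,152)):
    m=np.zeros(g.shape,np.uint8); m[v-8:v+9,u-8:u+9]=g[v-8:v+9,u-8:u+9]
    M=cv2.moments(m,True); x,y=M['m10']/M['m00'],M['m01']/M['m00']; print(nm,'hole',M['m00'],x,y,ray(P,x,y,.149,T),back(P,x,y,d[int(y),int(x)],T))
m=(((h[...,0]<6)|(h[...,0]>174))&(h[...,1]>150)).astype(np.uint8)
c=max(cv2.findContours(m,0,1)[0],key=cv2.contourArea); e=cv2.fitEllipse(cv2.convexHull(c)); print(e,ray(P,*e[0],.126,T))
m=((h[...,0]>100)&(h[...,0]<122)&(h[...,1]>140)).astype(np.uint8); m[:,:230]=0;m[:,300:]=0;m[:110]=0;m[185:]=0
c=max(cv2.findContours(m,0,1)[0],key=cv2.contourArea); e=cv2.fitEllipse(cv2.convexHull(c)); print(e,ray(P,*e[0],.126,T))
```

```text
centre [0.4929 0.2313] AF mm [18.1863 18.285  16.7043] edge yaw mod60 deg 22.54945779981201 [23.8879 20.4943 30.7482 19.3626 21.7512 19.919 ]
centre [0.5023 0.1743] AF mm [24.3843 24.3265 24.5842] edge yaw mod60 deg 8.382208036456419 [ 9.5688  9.7301  7.5858 10.9196  7.0115  5.4639]
centre [0.5127 0.1172] AF mm [21.0055 20.57   21.0884] edge yaw mod60 deg 5.721233711405899 [10.9663  3.3229  3.741  10.6161  4.6928  1.2576]
red hole 61.0 198.81967213114754 150.4262295081967 [0.4927 0.2317 0.149 ] [0.4927 0.2316 0.1493]
blue hole 59.0 266.06779661016947 151.47457627118644 [0.5025 0.1746 0.149 ] [0.5025 0.1746 0.1494]
yel hole 57.0 333.2105263157895 152.50877192982455 [0.5123 0.1176 0.149 ] [0.5122 0.1175 0.1484]
((204.51219177246094, 146.8610382080078), (57.79030990600586, 60.338470458984375), 130.131591796875) [0.4934 0.2311 0.126 ]
((266.96429443359375, 147.84837341308594), (58.42793655395508, 58.72834396362305), 129.83706665039062) [0.5032 0.1745 0.126 ]
```

Run:
```python
from h import *
p,d,P,s=pickle.load(open('w5.pkl','rb'))
for dz in(60,80,100):
  for dy in (0,-20,-40):
    s2=dict(s); Rm=R.from_quat(s['tool_rot']).as_matrix(); s2['tcp_pos']=s['tcp_pos']+Rm@np.array([-.063,dy/1e3,dz/1e3])
    print(dz,dy,proj(P,np.array([.4929,.2315,.149]),wristT(s2,P)))
```

```text
60 0 [271.7567 160.0103]
60 -20 [271.8231 187.8377]
60 -40 [271.8869 214.5901]
80 0 [271.5244 164.3493]
80 -20 [271.601  194.2828]
80 -40 [271.6744 222.9705]
100 0 [271.2514 169.4503]
100 -20 [271.3408 201.8336]
100 -40 [271.4263 232.7561]
```

Request:
send_rows(
  plan=[
    [[-32,-8,40,0,60],[-31,-7,40,0,60],[0,0,20,0,60],[0,0,0,0,60]],
  ],
)

```text
time_s: 5.02
tcp_pos: [0.4716, 0.2132, 0.2194]
tool_rot: [0.77, -0.638, -0.003, 0.005]
contact_force: [-0.1, 0.2, -1.3]
gripper_width: 0.633
```

Run:
```python
from h import *
p,d,P,s,T=wgrab('w6')
x,y=proj(P,np.array([.4929,.2315,.149]),T); print(x,y,s['tcp_pos'],s['time_s'])
x0,y0=int(x)-30,int(y)-30; print(x0,y0)
cv2.imwrite('pics/c6.png',cv2.resize(p[y0:y0+60,x0:x0+60],(600,600),interpolation=cv2.INTER_CUBIC))
```

```text
252.66999153495152 184.02265484796354 [0.4716 0.2132 0.2194] 5.0167
222 154
```

View pics/c6.png

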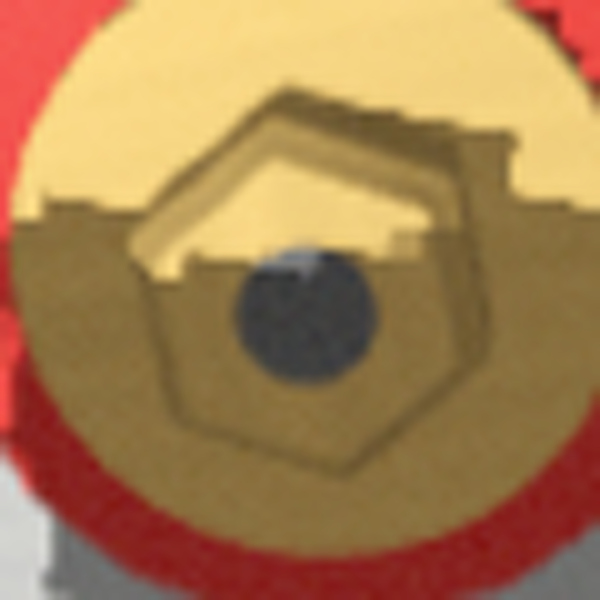

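Run:
```python
from h import *
p,d,P,s=pickle.load(open('w6.pkl','rb')); T=wristT(s,P)
for a,b,z in [((180,418),(340,475),.147),((340,475),(488,350),.147),((130,235),(290,88),.135),((290,88),(455,128),.135),((160,275),(275,158),.149),((275,158),(430,215),.149),((150,285),(180,418),.147)]:
    A,B=[ray(P,q[0]/10+222-.45,q[1]/10+154-.45,z,T) for q in(a,b)]; e=B-A; print(a,b,np.linalg.norm(e)*1e3,np.degrees(np.arctan2(e[1],e[0]))%60)
h=cv2.cvtColor(p,cv2.COLOR_BGR2HSV)
x=305/10+222-.45;y=317/10+154-.45; print(ray(P,x,y,.149,T), 'depth', back(P,x,y,d[int(y)-9,int(x)],T))
Ra=np.arctan2(*(R.from_quat(s['tool_rot']).as_matrix()[[1,0],0]));print(np.degrees(Ra))
```

```text
(180, 418) (340, 475) 10.810309846485529 20.355505666077832
(340, 475) (488, 350) 12.539888626713172 21.530297849025857
(130, 235) (290, 88) 14.528984456455607 22.99109551809132
(290, 88) (455, 128) 11.096273638920042 26.946424552354742
(160, 275) (275, 158) 10.395899319471397 25.97319196413801
(275, 158) (430, 215) 10.217214893999307 20.17918576966207
(150, 285) (180, 418) 8.803187775773315 21.644431205723237
[0.4921 0.2317 0.149 ] depth [0.4923 0.2317 0.1499]
-79.2600353774184
```

Run:
```python
from h import *
from station import manip
s=manip.sense()
go(s,[.47,-.29,.27],-np.pi/2)
```

```text
tcp [0.4729 0.213  0.2225] yaw -1.3841747734212577 tilt [-0.0063 -0.0023] F [ 0.132  -0.5672  0.5419] w 59.83966199429197 t 5.0667
shift [493.8171  96.4706 -46.3296] turn 0.18662155337363906 shift after turn [503.1419   3.1726 -46.3296]
```

Request:
send_rows(
  plan=[
    [[0,0,-35,0.093,60],[0,0,-30,0.093,60],[40,0,0,0,60],[40,0,0,0,60],[40,0,0,0,60],[40,0,0,0,60],[40,0,0,0,60],[40,0,0,0,60],[40,0,0,0,60],[40,0,0,0,60],[40,0,0,0,60],[40,0,0,0,60]],
  ],
)

```text
time_s: 6.07
tcp_pos: [0.4741, -0.1904, 0.2939]
tool_rot: [-0.707, 0.708, -0.002, 0.001]
contact_force: [1.0, -0.3, -0.1]
gripper_width: 0.63
```

Request:
send_rows(
  plan=[
    [[40,0,0,0,60],[40,0,0,0,60],[23,0,20,0,60],[0,0,0,0,60],[0,0,0,0,60]],
  ],
)

```text
time_s: 6.48
tcp_pos: [0.4734, -0.292, 0.2714]
tool_rot: [-0.706, 0.708, 0.0, 0.0]
contact_force: [-0.7, 0.6, 0.7]
gripper_width: 0.63
```

Run:
```python
from h import *
p,d,P,s,T=wgrab('w7')
print(s['tcp_pos'],s['time_s'])
```

```text
[ 0.4734 -0.292   0.2714] 6.4833
```

View pics/w7.png

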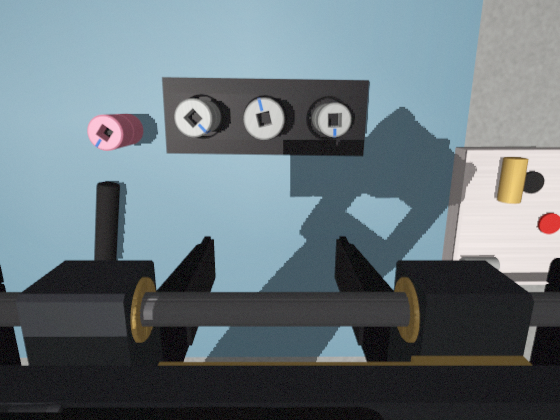

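Run:
```python
from h import *
p,d,P,s=pickle.load(open('w7.pkl','rb')); T=wristT(s,P)
h=cv2.cvtColor(p,cv2.COLOR_BGR2HSV)
for nm,u,v in(('L',193,118),('M',264,118),('R',334,119)):
    H,W=d.shape; m=np.zeros((H,W),np.uint8)
    for y in range(v-32,v+33):
        for x in range(u-34,u+35):
            m[y,x]= d[y,x]>0 and back(P,x,y,d[y,x],T)[2]>.071
    c=max(cv2.findContours(m,0,1)[0],key=cv2.contourArea); pts=c[:,0].astype(float)
    Wp=np.array([ray(P,a,b,.076,T)[:2] for a,b in pts]).astype(np.float32)
    (cx,cy),r=cv2.minEnclosingCircle(Wp)
    ar=cv2.moments(m,True); a=cv2.contourArea(Wp)
    A=np.c_[2*Wp,np.ones(len(Wp))];q=np.linalg.lstsq(A,(Wp**2).sum(1),rcond=None)[0]; rr=np.sqrt(q[2]+q[0]**2+q[1]**2)
    print(nm,'fit c',q[:2],'D',2e3*rr,'enc',cx,cy,2e3*r, np.median([back(P,x,y,d[y,x],T)[2] for y,x in zip(*np.where(m))]))
    k=(h[...,0]>105)&(h[...,0]<130)&(h[...,1]>140)&(h[...,2]>120)
    ys,xs=np.where(k[v-32:v+33,u-34:u+35]&(m[v-32:v+33,u-34:u+35]>0)); 
    w=np.array([ray(P,a+u-34,b+v-32,.076,T)[:2] for a,b in zip(xs,ys)])
    if len(w): 
        e=w.mean(0)-q[:2]; print('  mark n',len(w),'dir deg',np.degrees(np.arctan2(e[1],e[0])), 'r',np.linalg.norm(e)*1e3)
cv2.imwrite('pics/c7.png',cv2.resize(p[70:165,155:380],(800,338),interpolation=cv2.INTER_CUBIC))
```

```text
L fit c [ 0.5351 -0.2164] D 34.29474653661279 enc 0.5349748134613037 -0.21630467474460602 35.32009944319725 0.07543151622910593
  mark n 11 dir deg -138.97440358531844 r 11.209201341093284
M fit c [ 0.5339 -0.2817] D 36.93900301187777 enc 0.5340372920036316 -0.281726598739624 38.14024478197098 0.07557472216123534
  mark n 15 dir deg 12.885881472300747 r 13.374253800604885
R fit c [ 0.5327 -0.3473] D 30.152934173974977 enc 0.5327032208442688 -0.34726232290267944 31.17448464035988 0.07549486808412853
  mark n 12 dir deg -175.88228208960146 r 10.43206309821572
```

View pics/c7.png

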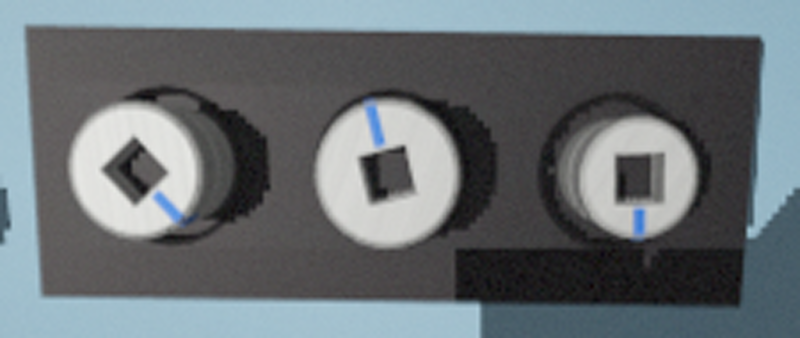

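Run:
```python
from h import *
from station import manip
s=manip.sense()
go(s,[.5327,-.3473,.050],-np.pi/2)
```

```text
tcp [ 0.4738 -0.291   0.2722] yaw -1.5727195221095491 tilt [ 0.0012 -0.0004] F [ 0.1781 -0.1356 -0.7299] w 60.362774293075454 t 6.5333
shift [ 56.0866 -58.7091 222.2696] turn -0.0019231953146525704 shift after turn [ 56.1995 -58.6011 222.2696]
```

Request:
send_rows(
  plan=[
    [[28,-29,0,0,54],[28,-30,0,0,54],[0,0,30,0,54],[0,0,35,0,54],[0,0,35,0,54],[0,0,20,0,54],[0,0,0,0,54],[0,0,0,0,54]],
  ],
)

```text
time_s: 7.2
tcp_pos: [0.5331, -0.345, 0.1514]
tool_rot: [0.708, -0.707, -0.0, -0.0]
contact_force: [0.0, -0.1, 0.3]
gripper_width: 0.572
```

Run:
```python
from h import *
from station import manip
p,d,P,s,T=wgrab('w8')
go(s,[.5327,-.3473,.050],-np.pi/2)
```

```text
tcp [ 0.5331 -0.345   0.1514] yaw -1.5695922350816083 tilt [-0.0001  0.0003] F [ 0.016  -0.1389  0.334 ] w 54.35129041438207 t 7.2
shift [  2.302    0.3438 101.423 ] turn 0.001204091713288058 shift after turn [  2.3024   0.341  101.423 ]
```

View pics/w8.png

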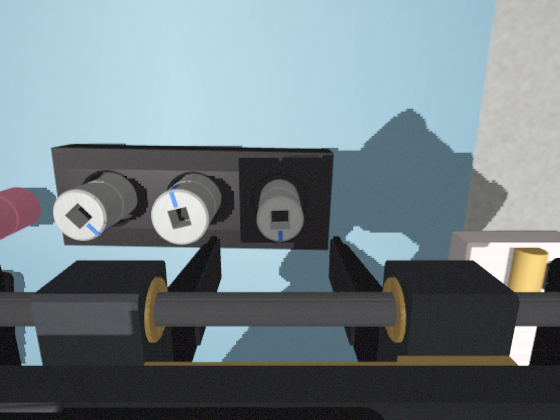

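Run:
```python
from h import *
p,d,P,s=pickle.load(open('w8.pkl','rb')); T=wristT(s,P)
m=np.zeros(d.shape,np.uint8)
for y in range(175,250):
    for x in range(245,320):
        m[y,x]= d[y,x]>0 and .070<back(P,x,y,d[y,x],T)[2]<.082
c=max(cv2.findContours(m,0,1)[0],key=cv2.contourArea)
Wp=np.array([ray(P,a,b,.076,T)[:2] for a,b in c[:,0].astype(float)])
A=np.c_[2*Wp,np.ones(len(Wp))];q=np.linalg.lstsq(A,(Wp**2).sum(1),rcond=None)[0]; print(q[:2],2e3*np.sqrt(q[2]+q[0]**2+q[1]**2))
h=cv2.cvtColor(p,cv2.COLOR_BGR2HSV);k=(h[...,0]>105)&(h[...,0]<130)&(h[...,1]>120)&(m>0)
ys,xs=np.where(k); w=np.array([ray(P,a,b,.076,T)[:2] for a,b in zip(xs,ys)]).mean(0)-q[:2]; print(len(xs),np.degrees(np.arctan2(w[1],w[0])))
go(s,[q[0],q[1],.05])
```

```text
[ 0.5337 -0.3476] 30.646857518723515
33 -176.38971192482478
tcp [ 0.5331 -0.345   0.1514] yaw -1.5695922350816083 tilt [-0.0001  0.0003] F [ 0.016  -0.1389  0.334 ] w 54.35129041438207 t 7.2
shift [  2.6488  -0.6562 101.4227] turn None shift after turn [  2.6488  -0.6562 101.4227]
```

Request:
send_rows(
  plan=[
    [[2.5,-0.5,20,0,54],[0,0,25,0,54],[0,0,25,0,54],[0,0,20,0,54],[0,0,11,0,54],[0,0,0,0,54],[0,0,0,0,25],[0,0,0,0,25],[0,0,0,0,25],[0,0,0,0,25],[0,0,0,0,25]],
  ],
  squeeze=25,
)

```text
time_s: 8.17
tcp_pos: [0.5339, -0.349, 0.0516]
tool_rot: [-0.707, 0.707, -0.001, 0.0]
contact_force: [-0.3, 0.9, 5.5]
gripper_width: 0.323
```

Request:
send_rows(
  plan=[
    [[0,0,-15,0,25],[0,0,-30,0,25],[0,0,-38,0,25],[0,0,-38,0,25],[0,0,-38,0,25],[0,0,-38,0,25],[0,0,-13,0.1,25],[0,0,0,0.1,25],[0,0,0,0,25],[0,0,0,0,25]],
  ],
)

```text
time_s: 9.0
tcp_pos: [0.5326, -0.3482, 0.2598]
tool_rot: [-0.634, 0.773, 0.0, -0.0]
contact_force: [-0.6, 0.3, -2.2]
gripper_width: 0.325
```

Run:
```python
from h import *
from station import manip
p,d,P,s,T=wgrab('w9')
go(s,[.4925,.2316,.27],np.radians(-101.5))
```

```text
tcp [ 0.5326 -0.3482  0.2598] yaw -1.7685002545711912 tilt [-0.0006  0.0003] F [-0.637   0.28   -2.2374] w 30.9015977515649 t 9.0
shift [-560.6475  153.1706   -9.9764] turn 0.003008936203053203 shift after turn [-560.1841  154.8569   -9.9764]
```

View pics/w9.png

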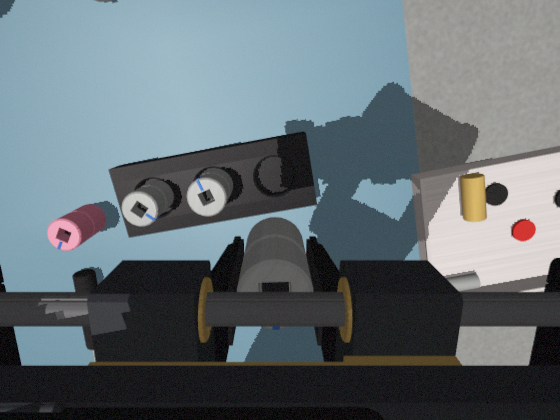

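Request:
send_rows(
  plan=[
    [[-20,5,-10,0,25],[-36,10,0,0,25],[-38,10.5,0,0,25],[-38,10.5,0,0,25],[-38,10.5,0,0,25],[-38,10.5,0,0,25],[-38,10.5,0,0,25],[-38,10.5,0,0,25],[-38,10.5,0,0,25],[-38,10.5,0,0,25],[-38,10.5,0,0,25],[-38,10.5,0,0,25]],
  ],
)

```text
time_s: 10.05
tcp_pos: [0.5008, 0.1044, 0.2685]
tool_rot: [-0.634, 0.774, 0.001, -0.001]
contact_force: [1.7, 0.1, -1.6]
gripper_width: 0.325
```

Request:
send_rows(
  plan=[
    [[-38,10.5,0,0,25],[-38,10.5,0,0,25],[-30,8,0,0,25],[-18,5,0,0,25],[0,0,0,0,25],[0,0,0,0,25]],
  ],
)

```text
time_s: 10.55
tcp_pos: [0.4926, 0.2315, 0.2683]
tool_rot: [-0.634, 0.773, 0.0, -0.001]
contact_force: [-0.4, -0.1, -2.5]
gripper_width: 0.325
```

Run:
```python
from h import *
from station import manip
p,d,P,s,T=wgrab('w10')
go(s,[.4925,.2316,.205],np.radians(-101.5))
```

```text
tcp [0.4926 0.2315 0.2683] yaw -1.7674632077361372 tilt [-0.0026 -0.0014] F [-0.3835 -0.0709 -2.5331] w 30.886958916321 t 10.55
shift [-0.2125 -0.0397 63.3425] turn 0.004045983038107437 shift after turn [-0.2126 -0.0388 63.3425]
```

View pics/w10.png

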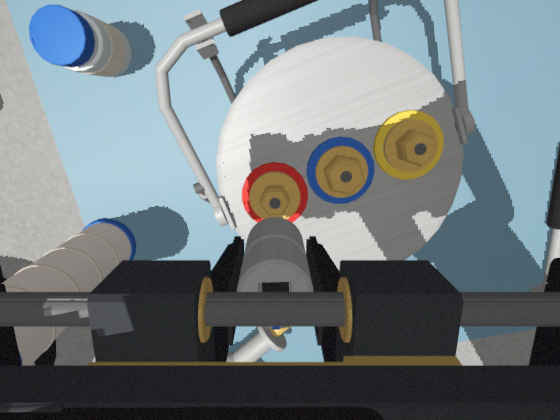

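Run:
```python
from h import *
p,d,P,s=pickle.load(open('w10.pkl','rb')); T=wristT(s,P)
h=cv2.cvtColor(p,cv2.COLOR_BGR2HSV)
g=((h[...,1]<50)&(h[...,2]<110)).astype(np.uint8)
m=np.zeros_like(g); m[194:213,266:285]=g[194:213,266:285]; M=cv2.moments(m,True); x,y=M['m10']/M['m00'],M['m01']/M['m00']; print(M['m00'],x,y,ray(P,x,y,.149,T))
a,b=254,304 # finger/socket edges
print(h[240,235:315,2])
```

```text
83.0 274.4578313253012 202.710843373494 [0.4923 0.2315 0.149 ]
[ 22  20  22  17  25  29  30  25  78 197 206 188 115  92  92  91  95  92
  93  95 104 106 103 106 105 100  96  97  98  96  97  96  98  98  97  95
  96  98  97  95  99  94  92  95  95  96  97  98  96  97  97  97 100  98
 102 105 110 110 104 102  96  92  92  95  94  90  92 114 204 212 212 130
  47  27  32  20  28  24  23  27]
```

Request:
send_rows(
  plan=[
    [[0,0,25,0,25],[0,0,25,0,25],[0,0,15,0,25],[0,0,8,0,25],[0,0,4,0,25],[0,0,0,0,25],[0,0,0,0,25]],
  ],
)

```text
time_s: 11.18
tcp_pos: [0.4941, 0.2307, 0.1938]
tool_rot: [-0.633, 0.774, -0.0, 0.001]
contact_force: [-0.4, -0.3, -1.1]
gripper_width: 0.323
```

Request:
send_rows(
  plan=[
    [[0,0,2,0,25],[0,0,2,0,25],[0,0,2,0,25],[0,0,2,0,25],[0,0,0,0,25]],
  ],
)

```text
time_s: 11.6
tcp_pos: [0.4932, 0.2309, 0.1844]
tool_rot: [-0.633, 0.774, 0.0, -0.0]
contact_force: [-1.0, -0.3, -2.7]
gripper_width: 0.319
```

Request:
send_rows(
  plan=[
    [[-0.5,1,2,0,25],[0,0,2,0,25],[0,0,2,0,25],[0,0,0,0,25]],
  ],
)

```text
time_s: 11.93
tcp_pos: [0.4925, 0.2316, 0.1783]
tool_rot: [-0.633, 0.774, -0.0, -0.0]
contact_force: [0.8, -0.1, -2.6]
gripper_width: 0.324
```

Request:
send_rows(
  plan=[
    [[0,0,2,0,25],[0,0,2,0,25],[0,0,2,0,25],[0,0,2,0,25],[0,0,0,0,25]],
  ],
)

```text
time_s: 12.35
tcp_pos: [0.4926, 0.2316, 0.1703]
tool_rot: [-0.633, 0.774, -0.0, -0.0]
contact_force: [1.7, 0.7, -1.4]
gripper_width: 0.324
```

Request:
send_rows(
  plan=[
    [[0,0,1.5,0,25],[0,0,1.5,0,25],[0,0,1,0,25],[0,0,0,0,25],[0,0,0,0,25]],
  ],
)

```text
time_s: 12.77
tcp_pos: [0.4926, 0.2316, 0.1667]
tool_rot: [-0.633, 0.774, -0.0, 0.0]
contact_force: [1.0, 1.0, -2.2]
gripper_width: 0.32
```

Request:
send_rows(
  plan=[
    [[0,0,1,0,25],[0,0,0.5,0,25],[0,0,0,0,25],[0,0,0,0,25]],
  ],
)

```text
time_s: 13.1
tcp_pos: [0.4927, 0.2317, 0.1666]
tool_rot: [-0.633, 0.774, -0.0, 0.0]
contact_force: [-2.9, 0.1, 6.1]
gripper_width: 0.321
```

Request:
send_rows(
  plan=[
    [[0,0,0.5,0,25],[0,0,0,0,25],[0,0,0,0,25],[0,0,0,0,25]],
  ],
)

```text
time_s: 13.43
tcp_pos: [0.4927, 0.2317, 0.1666]
tool_rot: [-0.633, 0.774, -0.0, 0.0]
contact_force: [-4.1, -2.0, 6.7]
gripper_width: 0.32
```

Run:
```python
from h import *
from station import manip
p,d,P,s,T=wgrab('w11')
print(s['tcp_pos'],s['contact_force'],s['time_s'],R.from_quat(s['tool_rot']).as_matrix()[:,2])
a,b=manip.grab_frame('scene'); c,e=manip.grab_frame('top')
cv2.imwrite('pics/end.png',np.hstack([cv2.resize(a[130:310,80:400],(400,225)),cv2.resize(c[130:310,140:440],(400,225))]))
h=cv2.cvtColor(p,cv2.COLOR_BGR2HSV)
print(manip.sense()['contact_force'])
```

```text
[0.4927 0.2317 0.1666] [-4.127  -2.0486  6.7409] 13.4333 [ 0.0004 -0.     -1.    ]
[-3.9573 -1.1625  6.7436]
```

View pics/w11.png

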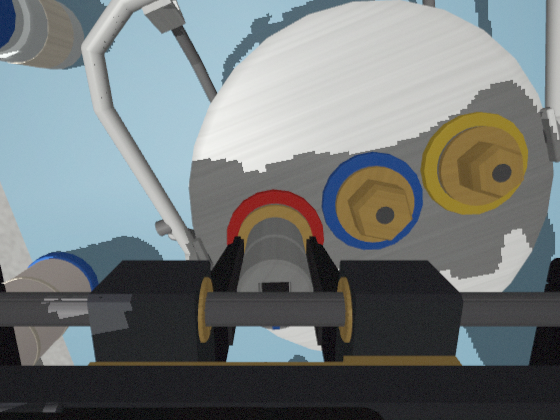

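View pics/end.png

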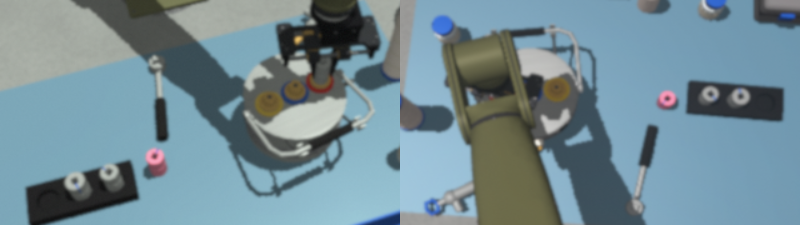

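Run:
```python
from station import manip
print(manip.sign_off())
```

```text
the job is handed in; nothing more can be done
None
```

The handle is seated in its clips, and the smallest socket is home on the nut in the red-ringed port. I handed the job in at about 13.5 s, still gripping the socket and pressing down. No verdict came back.

- **Handle:** I pushed it over towards the clips and it snapped in. The grip's top measured z = 0.1595 m, which works out to about 1.30 rad. Later pictures still show it down; I did not re-measure the angle.
- **Choice of socket:** The wrist view showed the red-port nut to be the smallest of the three, about 21.5 mm across flats. The matching socket is the 31 mm one from the rack's −y end well. I took out only that one, and the other two stayed in their wells.
- **Fit:** I turned the socket about 0.2 rad to line up with the nut's flats. It slid down with no resistance and stopped hard with the TCP at z = 0.1666 m, as calculated for fully home.
- **Final checks:**
  - Position and tilt: the TCP was within about 0.3 mm of the measured nut axis, and tool tilt was below 0.001 rad.
  - Forces: net upward force was 6.7 N, or about 9 N of press once the socket's weight is added. Grip was set at 25 N.
  - Bench: in the final pictures, the bystanders in view look unmoved.
  - **One small disagreement:** a side force of about 4 N remained at the wrist. I left it because the socket was upright and not moving.

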